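Load the grinding fixture in reverse order

TASK

Move the three steel parts from the wooden board onto the pins of the grey fixture plate in reverse order, each standing upright as now, flat on the plate with the pin in its bore: the part farthest from the robot on the board goes on the pin nearest the robot (the one served by the hold-down arm), the middle part on the middle pin, the nearest part on the farthest pin. If the blue hold-down arm is in the way of its pin, swing it aside first; when that pin is loaded, swing the arm fully back over the part, against its stop, and let go.

Things in the scene. Friction and masses are not known exactly. Their poses are not given: they have to be found in the camera images.
- collar: A loose turned steel part standing upright on the board at the start; origin: centre of its underside, z up along its bore. Height 40 mm. Thick plain ring: outside diameter 60 mm, bore 36 mm. 0.55 kg.
- bush: A loose turned steel part standing upright on the board at the start; origin: centre of its underside, z up along its bore. Height 40 mm. Flanged bush: flange 60 mm in diameter and 10 mm high at the bottom, above it a barrel 40 mm in diameter; bore 30 mm. Grip it by the barrel. 0.3 kg.
- sleeve: A loose turned steel part standing upright on the board at the start; origin: centre of its underside, z up along its bore. Height 40 mm. Plain slim tube: outside diameter 44 mm, bore 30 mm. 0.26 kg.
- pad_collar: Black rubber disc, 72 mm across, 4 mm thick, fixed on the board under the collar at the start (the three pads look alike); origin: centre of its underside, 20 mm above the bench. It stays there, so it records which place the collar came from.
- pad_bush: The like pad on which the bush stands at the start.
- pad_sleeve: The like pad on which the sleeve stands at the start.
- board: Fixed wooden board, 300 (x) x 100 (y) x 20 mm high, to the robot's left; origin: centre of its underside; x runs along the row, away from the robot. The three pads lie at x = -85, 0 and +85 mm, y = 0; the parts stand on them, undersides 24 mm above the bench, within 4 mm of the pads' centres.
- plate: Fixed grey fixture plate, 110 mm wide (y), 15 mm thick, to the robot's right; origin: underside, below the middle pin; x runs along the row, away from the robot; it spans x = -230 to +140 mm. Brass pins of 12 mm diameter stand 18 mm above it at x = -85 (nearest, under the hold-down arm), 0 and +85 mm, y = 0. The arm's post (26 mm diameter): x = -170 mm, y = 0.
- hold_arm (a joint): Angle of the blue hold-down arm on its post, rad. 0: closed at its stop, along the plate's +x over the nearest pin, blocking it. Grows as it swings to the plate's -y (clockwise from above), up to 1.9; from 1.3 the pin is free. Starts anywhere in 0 to 1.7, stays where left, needs 2 N at the knob. Bar 24 mm wide, 61 to 71 mm above the bench, 6 mm over a loaded part, 97 mm long.
- hold_knob (a point): Middle of the upright round black knob on the hold-down arm, 85 mm from the post's axis, 95 mm above the bench; the knob is 22 mm in diameter and spans 79 to 111 mm above the bench (a thinner neck below it). It can be pinched from above and led along its arc without turning the gripper.

How it is judged (in metres and radians):
At the end, for the whole second after the job is handed in: Each part stands upright (0.08 rad) and flat (within 3 mm) on the pin at the opposite end of the row from its pad on the board (middle to middle), within 14 mm of the pin along and across the row, at rest; the hold-down arm is closed to within 0.12 rad (((x of pad_collar in the frame of board below -0.04 m and x of collar in the frame of plate between 0.071 and 0.099 m) or (x of pad_collar in the frame of board between -0.04 and 0.04 m and x of collar in the frame of plate between -0.014 and 0.014 m) or (x of pad_collar in the frame of board above 0.04 m and x of collar in the frame of plate between -0.099 and -0.071 m)) and y of collar in the frame of plate between -0.014 and 0.014 m and z of collar in the frame of plate between 0.011 and 0.018 m and angle between each of collar, bush, sleeve's own z axis and vertical below 0.08 rad and linear speed of each of collar, bush, sleeve below 0.02 m/s and angular speed of each of collar, bush, sleeve below 0.2 rad/s and ((x of pad_bush in the frame of board below -0.04 m and x of bush in the frame of plate between 0.071 and 0.099 m) or (x of pad_bush in the frame of board between -0.04 and 0.04 m and x of bush in the frame of plate between -0.014 and 0.014 m) or (x of pad_bush in the frame of board above 0.04 m and x of bush in the frame of plate between -0.099 and -0.071 m)) and y of bush in the frame of plate between -0.014 and 0.014 m and z of bush in the frame of plate between 0.011 and 0.018 m and ((x of pad_sleeve in the frame of board below -0.04 m and x of sleeve in the frame of plate between 0.071 and 0.099 m) or (x of pad_sleeve in the frame of board between -0.04 and 0.04 m and x of sleeve in the frame of plate between -0.014 and 0.014 m) or (x of pad_sleeve in the frame of board above 0.04 m and x of sleeve in the frame of plate between -0.099 and -0.071 m)) and y of sleeve in the frame of plate between -0.014 and 0.014 m and z of sleeve in the frame of plate between 0.011 and 0.018 m and value of joint hold_arm below 0.12 rad and velocity of joint hold_arm below 0.05 rad/s); the robot touches nothing.
It also fails if it takes over 112 s, if anything falls off the work surface, if the arm or the gripper's body presses on something with over 40 N, if the wrist force passes 120 N, or if a joint passes its speed limit or range.

ROBOT

A 6-joint arm with a two-finger parallel gripper is mounted at the origin on the work surface. World frame = base frame: x ahead of the robot, y to its left, z up, the work surface at z = 0. Lengths are in m, angles in degrees, forces in N, time in s.
With the tool pointing down it reaches from about 0.4 to 0.825 m from the base axis. Payload 7 kg.
Tool frame: the origin (TCP) lies midway between the tips of the shut fingers; the grasp point (between the pads) lies hold_point_z behind it (hold_point_z is the distance from the TCP to the grasp point, in m); z points along the fingers, y is the line along which they close (so a half turn about z gives the same grasp; the last joint's range is limited). The gripper opens to 88 mm and grips with 3 to 60 N. Pads are 19 mm wide; open, the fingers measure 130 mm over their backs; the gripper's body (78 mm by 193 mm) begins 47 mm behind the grasp point.
Start: joints at [90.247, 20.546, 0.682, 0, -70.136, -16.507], TCP at [0.189, 0.648, 0.227] pointing down, gripper open.
Joint ranges: [-176.03, 176.03], [-82.01, 121.73], [-58.28, 71.71], [-173.87, 95.51], [-174.79, -0.11], [-173.66, 173.66]. Speed limits (degrees/s): [136.94, 136.94, 172.46, 180, 180, 180].

INTERFACE

Orientations are given as [roll, pitch, yaw] about the fixed x, y, z axes, in that order (R = Rz(yaw) Ry(pitch) Rx(roll)).
In Python, from plant import * gives the robot as it stands.
- The arm moves only by the tool step_arm, never from a script. Its argument "steps" is a list that holds one entry, the list of rows, each a list of 6 numbers: the shift along the tool's x, y, z scaled (see below), then the turn, a rotation vector about the tool's x, y, z scaled (see below). In form: [[[tx, ty, tz, wx, wy, wz], ...]]. A call has 1 to 20 rows; each row is the pose to reach, as a shift and turn from the pose commanded when the call began, along the tool's axes at that moment; what a row does not reach only later rows make up. The controller multiplies each number of a shift by 100 mm and each number of a turn by 0.5 rad. A row lasts 1/10 s, in which the tool goes at most 50 mm and 8.59 degrees, less where a joint would pass 70% of its speed; a pose out of reach is approached as far as the arm can. A call with a number of a shift or a turn outside -1 to 1 is refused whole. A call with a gripper value outside its range is refused whole. "jaw" is the closure in counts, from 0 (fully open) to 255 (shut), set as the call begins (left out, the last holds). The fingers move at their own pace and stop on an object; the grip force is fixed at half the most. Time passes only in rows, so rows that repeat a pose let the fingers close. It gives the time, the measured TCP pose, the force, the opening and the grip force at its end, in the units of the state.
- get_obs(): the state, without advancing time (a new reading comes with each control period).
- snapshot(name): name is "scene" or "top" or "wrist"; returns (picture, depth): 400x640x3 uint8, red, green, blue; 400x640 float32, m along the optical axis (not along the pixel's ray), 0 where there is no reading.
- calibration(name): a dict with "mtx" (3x3 intrinsics, pixels), "rvec" (rotation vector, rad) and "tvec" (3), from world to camera coordinates, as OpenCV has them. Camera axes: x right, y down, z forward; pixel columns grow to the right and rows downward; lengths in m; the calibration is good to about 2 mm. A picture is of the moment at which its call begins: read the wrist's pose just before it. calibration takes no time and is no camera call; for the wrist camera it gives the pose at the moment of the call.
- close_job(): hands the job in; it is judged then, once.
The state is a dict: "clock": time; "joint_pos": joint angles; "qvel": joint speeds; "tau": joint torques, N m; "tool_pos": TCP position; "orientation": TCP orientation; "force": force on the tool from outside, world axes, zero at the start; "moment": the same for the moment, N m; "opening": finger opening in m; "gripper_force": force on a finger pad.
Only numpy, scipy, OpenCV 4.12 (cv2) and the standard library are available. Lean on these libraries where they do the work, as an engineer would, in place of code of your own. Each camera call takes 0.05 s, during which the arm holds its last target. There are 200 camera calls.

## Working session

There is one attempt and no reset: what is moved stays moved. The work goes in short steps, Python scripts to look and compute and a tool call to move; the robot and the scene stay as the last step left them, time stands still between calls to the robot, and variables do not carry over. Pictures are saved under pics/ and viewed, at most 14 in all, crops included, and the job is handed in when it is done.

Besides the shell and the picture viewer there is one more tool, called by a JSON object that holds its "method" and its "body", one argument or row to a line. step_arm: Moves the arm, as the interface text tells. Its arguments: {"type":"object","properties":{"steps":{"type":"array","items":{"type":"array","items":{"type":"array","items":{"type":"number","minimum":-1,"maximum":1}}}},"jaw":{"type":"number"}},"required":["steps"]}

```bash
ls; mkdir -p pics; python3 - <<'E'
from plant import *
import cv2,numpy as np
print(get_obs())
for n in ("scene","top"):
    p,d=snapshot(n); cv2.imwrite(f"pics/{n}0.png",p[:,:,::-1]); np.savez(f"{n}0.npz",p=p,d=d); c=calibration(n);print(n,c)
E
```

```text
pics
{'clock': 0.0, 'joint_pos': array([ 9.02469545e+01,  2.05912635e+01,  6.33044136e-01, -1.92522591e-02,
       -7.01358031e+01, -1.65062681e+01]), 'qvel': array([ 0.0228885 ,  0.06627987,  0.10016748, -0.06724874,  0.04151593,
       -0.07301617]), 'tau': array([-2.94898982e-04, -5.82719994e+01,  2.93051541e+01,  6.99695393e+00,
        6.97085430e-03, -1.56166111e-04]), 'tool_pos': array([0.18889138, 0.64751688, 0.22562181]), 'orientation': array([ 1.79904710e+02, -9.36371680e-03, -1.62658624e+01]), 'force': array([-0.3315822 ,  0.65353777, -0.20840387]), 'moment': array([ 0.02212765, -0.01859122,  0.04898509]), 'gripper_force': 0.0, 'opening': 0.0878173608688032}
scene {'mtx': array([[385.66918508,   0.        , 319.69810052],
       [  0.        , 385.66918508, 203.8610893 ],
       [  0.        ,   0.        ,   1.        ]]), 'rvec': array([ 1.7043399 ,  1.67375429, -0.81967127]), 'tvec': array([-0.0155434 , -0.2425459 ,  1.23122381])}
top {'mtx': array([[427.95399286,   0.        , 319.24678929],
       [  0.        , 427.95399286, 199.21695938],
       [  0.        ,   0.        ,   1.        ]]), 'rvec': array([ 2.17079744, -2.13003267,  0.21385555]), 'tvec': array([-0.02002952,  0.50977089,  0.78558955])}
```

View pics/scene0.png

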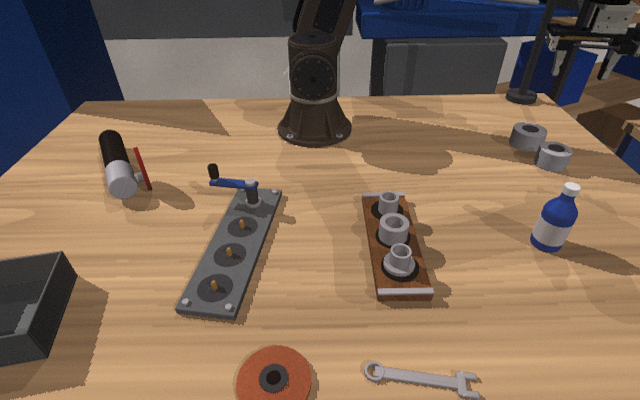

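View pics/top0.png

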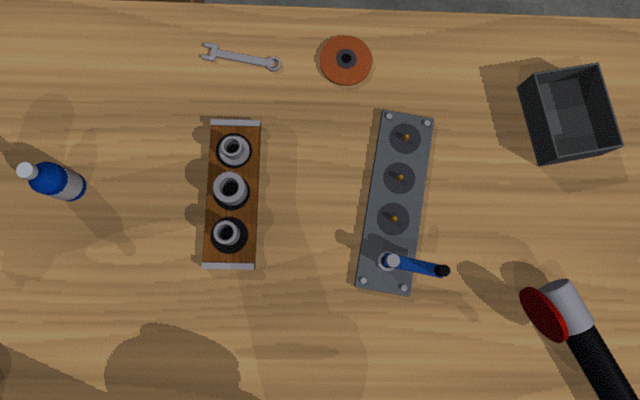

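The scene view shows the bush far at (400,262), the collar in the middle at (393,229) and the sleeve near at (388,205) on the board. The pins are at (214,286), (229,252) and (241,224), and the hold-down arm is swung out with its knob at (213,172). The top view agrees: parts at (233,149), (230,188), (227,233), pins at (407,137), (402,177), (395,218), post at (388,262) and knob at (442,271). The arm looks open already.

```bash
cat > h.py <<'E'
import numpy as np,cv2
def cloud(d,c):
    R=cv2.Rodrigues(np.asarray(c["rvec"]))[0];K=c["mtx"];v,u=np.mgrid[:d.shape[0],:d.shape[1]]
    P=np.stack([(u-K[0,2])/K[0,0]*d,(v-K[1,2])/K[1,1]*d,d],-1)
    W=(P-np.ravel(c["tvec"]))@R; W[d<=0]=np.nan; return W
def ray(uv,c,z):
    R=cv2.Rodrigues(np.asarray(c["rvec"]))[0];o=-R.T@np.ravel(c["tvec"])
    r=R.T@np.linalg.inv(c["mtx"])@np.array([uv[0],uv[1],1.]);return o+r*(z-o[2])/r[2]
def circ(xy):
    A=np.c_[2*xy,np.ones(len(xy))];s=np.linalg.lstsq(A,(xy**2).sum(1),rcond=None)[0]
    return s[:2],np.sqrt(s[2]+s[:2]@s[:2])
E
python3 - <<'E'
from plant import *
from h import *
np.set_printoptions(precision=4,suppress=True)
for n in("top","scene"):
    f=np.load(n+"0.npz");c=calibration(n);W=cloud(f["d"],c);p=f["p"]
    bench=W[...,2][np.abs(W[...,2])<.02];print(n,"bench z",np.nanmedian(bench))
    hsv=cv2.cvtColor(p,cv2.COLOR_RGB2HSV)
    rois={"top":((205,125,265,270),(355,105,455,300)),"scene":((360,185,435,300),(175,155,290,320))}[n]
    def comps(m,r,lo):
        mm=np.zeros(m.shape,np.uint8);mm[r[1]:r[3],r[0]:r[2]]=m[r[1]:r[3],r[0]:r[2]]
        k,l,s,ce=cv2.connectedComponentsWithStats(mm,connectivity=8)
        return [(l==i,ce[i],s[i]) for i in range(1,k) if s[i,4]>=lo]
    Z=W[...,2]
    for m,ce,s in comps((Z>.054)&(Z<.075),rois[0],25):
        q=W[m];z=np.median(q[:,2]);cs,_=cv2.findContours(m.astype(np.uint8),0,1)
        b=np.array([ray(x[0],c,z)[:2] for x in max(cs,key=len)])
        print("part",ce,s[4],"z",z,"mean",q.mean(0),"fit",circ(b))
    brass=(hsv[...,0]>12)&(hsv[...,0]<32)&(hsv[...,1]>110)&(hsv[...,2]>80)
    for m,ce,s in comps(brass,rois[1],4):
        q=W[m];print("brass",ce,s,"med",np.nanmedian(q,0),"ray.033",ray(ce,c,.033))
    for m,ce,s in comps(Z>.06,rois[1],20):
        q=W[m];k=(p[m].max(1)<50)&(q[:,2]>.085);print("arm",ce,s[4],"med",np.median(q,0),"knob",np.median(q[k],0),k.sum())
        w=q[:,2]>.085;print(" tall",np.median(q[w],0),w.sum())
E
```

```text
top bench z -0.0008217118587684317
part [231.6436 146.1755] 188 z 0.061905420783516144 mean [0.6062 0.1598 0.0613] fit (array([0.6059, 0.1596]), np.float64(0.019679943773274283))
part [228.9121 187.2598] 535 z 0.06253699091523765 mean [0.5259 0.1607 0.0623] fit (array([0.5259, 0.1606]), np.float64(0.029326412524191183))
part [225.2595 232.2099] 262 z 0.06234100612652372 mean [0.4411 0.1632 0.0621] fit (array([0.4411, 0.163 ]), np.float64(0.0212356378144321))
brass [412.5323 175.6855] [ 355  105  100  164 5705] med [ 0.5712 -0.2398 -0.0009] ray.033 [ 0.5632 -0.1957  0.033 ]
brass [406.6316 136.5789] [405 134   4   7  19] med [ 0.6442 -0.1862  0.0308] ray.033 [ 0.6438 -0.1853  0.033 ]
brass [400.7222 176.1111] [399 174   5   5  18] med [ 0.5618 -0.1723  0.0319] ray.033 [ 0.5617 -0.172   0.033 ]
brass [394.7895 218.    ] [393 216   5   5  19] med [ 0.4779 -0.1597  0.0308] ray.033 [ 0.4776 -0.159   0.033 ]
brass [419.3463 286.9391] [ 355  258  100   42 1314] med [ 0.3394 -0.2276 -0.0006] ray.033 [ 0.3462 -0.2044  0.033 ]
brass [355.  271.5] [355 270   1   4   4] med [ 0.3732 -0.085   0.0
[... 3682 characters left out ...]
14 -0.1218  0.033 ]
brass [237.8571 317.    ] [237 315   3   5   7] med [ 0.7045 -0.1366  0.0008] ray.033 [ 0.7275 -0.1284  0.033 ]
brass [189.5  316.75] [189 316   2   3   4] med [ 0.702  -0.2228  0.0006] ray.033 [ 0.7253 -0.2095  0.033 ]
brass [198.25 317.75] [198 317   2   3   4] med [ 0.7051 -0.2064  0.0013] ray.033 [ 0.7275 -0.1944  0.033 ]
brass [201.2857 318.1429] [200 317   3   3   7] med [ 0.7056 -0.2011  0.0007] ray.033 [ 0.7284 -0.1891  0.033 ]
brass [206.7778 318.6667] [204 318   6   2   9] med [ 0.7078 -0.1904  0.001 ] ray.033 [ 0.7296 -0.1797  0.033 ]
arm [229.1624 179.7614] 591 med [ 0.3916 -0.1996  0.0721] knob [ 0.3883 -0.2267  0.1004] 108
 tall [ 0.3872 -0.2272  0.1023] 135
```

```bash
cat >> h.py <<'E'
def plan(W,yaw=None):
    "tool-frame shift (units of 100 mm) from now to world TCP points, and wz to yaw"
    from plant import get_obs
    from scipy.spatial.transform import Rotation as Ro
    o=get_obs();R=Ro.from_euler('xyz',o["orientation"],degrees=True)
    print(o["clock"],o["tool_pos"],o["orientation"],o["opening"],o["force"])
    for w in W: print((R.inv().apply(np.array(w)-o["tool_pos"])*10).round(3))
    if yaw is not None: print("turn",((R.inv()*Ro.from_euler('xyz',[180,0,yaw],degrees=True)).as_rotvec()/.5).round(3))
E
python3 - <<'E'
import plant;from h import *
print({k:getattr(plant,k) for k in dir(plant) if not k.startswith('_') and not callable(getattr(plant,k))})
try: print(plant.hold_point_z)
except Exception as e: print(e)
plan([[.606,.160,.2],[.606,.160,.15]],-9)
E
```

```text
{'hold_point_z': 0.0188}
0.0188
0.1 [0.18891226 0.64757104 0.22576055] [ 1.79918004e+02 -1.00859064e-02 -1.62645347e+01] 0.08785500381949664 [ 0.11001559  0.100689   -0.80887208]
[5.369 3.512 0.264]
[5.369 3.511 0.764]
turn [ 0.003 -0.    -0.254]
```

```bash
python3 - <<'E'
from plant import *
from h import *
for n in("top","scene"):
    f=np.load(n+"0.npz");W=cloud(f["d"],calibration(n));x,y,z=W[...,0],W[...,1],W[...,2]
    m=(x>.3)&(x<.8)&(y>.25)&(y<.65)&(z>.03)&(z<.3);print(n,np.nanmin(W[m],0),np.nanmax(W[m],0))
# route in tool frame after turn to yaw -9 from start
R=np.array([[np.cos(np.radians(9)),np.sin(np.radians(9))],[np.sin(np.radians(-9)),np.cos(np.radians(9))]])
c,s=np.cos(np.radians(-9)),np.sin(np.radians(-9))
for nm,p in dict(start=(.189,.6476),bush=(.6065,.1596),coll=(.5265,.1605),sleeve=(.4418,.163),p1=(.4782,-.159),p2=(.5622,-.172),p3=(.6445,-.1855),post=(.394,-.1455),knob=(.379,-.2245)).items():
    print(nm,np.round([c*p[0]+s*p[1],s*p[0]-c*p[1]],4))
E
```

```text
top [0.50070393 0.45283294 0.03011017] [0.55975885 0.50774043 0.15199413]
scene [0.5123443  0.45197355 0.03001986] [0.5657241  0.50761341 0.15120831]
start [ 0.0854 -0.6692]
bush [ 0.5741 -0.2525]
coll [ 0.4949 -0.2409]
sleeve [ 0.4109 -0.2301]
p1 [0.4972 0.0822]
p2 [0.5822 0.0819]
p3 [0.6656 0.0824]
post [0.4119 0.0821]
knob [0.4095 0.1624]
```

{"method": "step_arm", "body": {
  "steps": [
    [[0.3, 0.3, 0, 0, 0, -0.127], [0.6, 0.6, 0, 0, 0, -0.254], [0.6, 0.6, 0, 0, 0, -0.254]]
  ],
  "jaw": 0
}}

```text
clock: 0.4
tool_pos: [0.2313, 0.5697, 0.2267]
orientation: [179.9, 0.0, -9.0]
force: [-0.4, 1.1, 0.6]
opening: 0.0875
gripper_force: 0.0
```

{"method": "step_arm", "body": {
  "steps": [
    [[0.29, 0.23, 0, 0, 0, 0], [0.58, 0.46, 0, 0, 0, 0], [0.87, 0.69, 0, 0, 0, 0]]
  ]
}}

```text
clock: 0.7
tool_pos: [0.3054, 0.4909, 0.2263]
orientation: [180.0, 0.0, -9.0]
force: [0.5, 0.3, 0.8]
opening: 0.0875
gripper_force: 0.0
```

{"method": "step_arm", "body": {
  "steps": [
    [[0.29, 0.23, 0, 0, 0, 0], [0.58, 0.46, 0, 0, 0, 0], [0.87, 0.69, 0, 0, 0, 0]]
  ]
}}

```text
clock: 1.0
tool_pos: [0.3808, 0.409, 0.2264]
orientation: [180.0, 0.0, -9.0]
force: [0.4, 0.2, 0.0]
opening: 0.0876
gripper_force: 0.0
```

{"method": "step_arm", "body": {
  "steps": [
    [[0.29, 0.23, 0, 0, 0, 0], [0.58, 0.46, 0, 0, 0, 0], [0.87, 0.69, 0, 0, 0, 0]]
  ]
}}

```text
clock: 1.3
tool_pos: [0.456, 0.3273, 0.2264]
orientation: [180.0, 0.0, -9.0]
force: [0.9, 0.4, 0.3]
opening: 0.0879
gripper_force: 0.0
```

{"method": "step_arm", "body": {
  "steps": [
    [[0.29, 0.23, 0, 0, 0, 0], [0.58, 0.46, 0, 0, 0, 0], [0.87, 0.69, 0, 0, 0, 0], [0.87, 0.69, 0, 0, 0, 0]]
  ]
}}

```text
clock: 1.7
tool_pos: [0.5324, 0.2439, 0.2259]
orientation: [179.9, 0.0, -9.2]
force: [-1.3, -0.3, -0.0]
opening: 0.0872
gripper_force: 0.0
```

```bash
python3 - <<'E'
from plant import *
from h import *
np.set_printoptions(precision=4,suppress=True)
o=get_obs();c=calibration("wrist");p,d=snapshot("wrist");cv2.imwrite("pics/w1.png",p[:,:,::-1])
W=cloud(d,c);Z=W[...,2];m=((Z>.056)&(Z<.075)).astype(np.uint8)
k,l,s,ce=cv2.connectedComponentsWithStats(m)
for i in range(1,k):
    if s[i,4]>300:
        q=W[l==i];z=np.median(q[:,2]);cs,_=cv2.findContours((l==i).astype(np.uint8),0,1)
        b=np.array([ray(x[0],c,z)[:2] for x in max(cs,key=len)]);print(s[i],z,circ(b))
plan([[.606,.16,.2]],-9)
E
```

```text
[364  88  37  39 548] 0.06399103583430993 (array([0.6077, 0.1613]), np.float64(0.019456495199424252))
[ 362  152   51   50 1353] 0.06426736185853539 (array([0.5283, 0.1623]), np.float64(0.029479277923430535))
[107 191  49  46 546] 0.06633801847158363 (array([0.5348, 0.4773]), np.float64(0.02633984249991343))
[374 225  34  33 387] 0.06394378609183793 (array([0.4451, 0.1657]), np.float64(0.018867825338669736))
[620 229  20  23 336] 0.06785768499088997 (array([ 0.399, -0.133]), np.float64(0.013771378448243011))
1.75 [0.5314 0.2451 0.2259] [179.9541   0.0396  -9.1839] 0.08776701895397453 [-0.3944  0.101  -0.1068]
[0.872 0.721 0.259]
turn [ 0.002  0.001 -0.006]
```

View pics/w1.png

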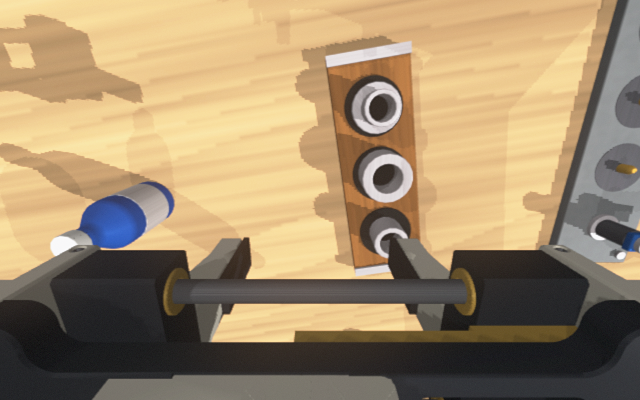

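The wrist view shows the bush at (379,108), the collar at (386,175) and the sleeve at (386,235), partly behind a finger. Their measured positions agree with the top camera to about 2 mm.

{"method": "step_arm", "body": {
  "steps": [
    [[0.3, 0.24, 0, 0, 0, 0], [0.6, 0.48, 0, 0, 0, 0], [0.88, 0.715, 0, 0, 0, 0], [0.88, 0.715, 0, 0, 0, 0], [0.88, 0.715, 0, 0, 0, 0]]
  ]
}}

```text
clock: 2.25
tool_pos: [0.606, 0.1624, 0.226]
orientation: [180.0, 0.1, -9.1]
force: [-0.1, 0.0, 0.0]
opening: 0.0876
gripper_force: 0.0
```

{"method": "step_arm", "body": {
  "steps": [
    [[0, 0, 0.3, 0, 0, 0], [0, 0, 0.6, 0, 0, 0], [0, 0, 0.9, 0, 0, 0], [0, 0, 0.9, 0, 0, 0], [0, 0, 0.9, 0, 0, 0]]
  ]
}}

```text
clock: 2.75
tool_pos: [0.6059, 0.1633, 0.1371]
orientation: [180.0, 0.0, -8.9]
force: [0.4, 0.1, 0.5]
opening: 0.0878
gripper_force: 0.0
```

```bash
python3 -c "
from h import *
plan([[.607,.1605,.039]],-9)"
```

```text
2.75 [0.6059042  0.16326466 0.13714353] [ 1.79961451e+02  7.07389277e-03 -8.88679392e+00] 0.08781096730395029 [0.44982385 0.08997128 0.46415493]
[0.015 0.025 0.981]
turn [0.001 0.    0.004]
```

{"method": "step_arm", "body": {
  "steps": [
    [[0.01, 0.02, 0.3, 0, 0, 0], [0.015, 0.025, 0.6, 0, 0, 0], [0.015, 0.025, 0.8, 0, 0, 0], [0.015, 0.025, 0.9, 0, 0, 0], [0.015, 0.025, 0.97, 0, 0, 0], [0.015, 0.025, 0.97, 0, 0, 0], [0.015, 0.025, 0.97, 0, 0, 0]]
  ]
}}

```text
clock: 3.45
tool_pos: [0.6081, 0.1601, 0.0409]
orientation: [-179.9, -0.1, -9.0]
force: [-0.4, -0.1, -0.7]
opening: 0.0876
gripper_force: 0.0
```

{"method": "step_arm", "body": {
  "steps": [
    [[0, 0, 0, 0, 0, 0], [0, 0, 0, 0, 0, 0], [0, 0, 0, 0, 0, 0], [0, 0, 0, 0, 0, 0], [0, 0, 0, 0, 0, 0], [0, 0, 0, 0, 0, 0], [0, 0, 0, 0, 0, 0], [0, 0, 0, 0, 0, 0], [0, 0, 0, 0, 0, 0], [0, 0, 0, 0, 0, 0], [0, 0, 0, 0, 0, 0], [0, 0, 0, 0, 0, 0]]
  ],
  "jaw": 255
}}

```text
clock: 4.65
tool_pos: [0.6074, 0.1597, 0.0396]
orientation: [-180.0, -0.0, -9.0]
force: [1.4, 0.7, -1.1]
opening: 0.0391
gripper_force: 30.0
```

{"method": "step_arm", "body": {
  "steps": [
    [[0, 0, -0.1, 0, 0, 0], [0, 0, -0.35, 0, 0, 0], [0, 0, -0.6, 0, 0, 0], [0, 0, -0.85, 0, 0, 0], [0, 0, -1, 0, 0, 0]]
  ]
}}

```text
clock: 5.15
tool_pos: [0.6074, 0.1594, 0.142]
orientation: [-180.0, -0.1, -9.0]
force: [0.6, 0.4, -4.0]
opening: 0.0386
gripper_force: 30.0
```

{"method": "step_arm", "body": {
  "steps": [
    [[-0.03, 0.13, 0, 0, 0, 0], [-0.09, 0.39, 0, 0, 0, 0], [-0.15, 0.65, 0, 0, 0, 0], [-0.19, 0.835, 0, 0, 0, 0]]
  ]
}}

```text
clock: 5.55
tool_pos: [0.5733, 0.0779, 0.1387]
orientation: [179.9, 0.1, -9.0]
force: [0.1, 0.2, -3.5]
opening: 0.0392
gripper_force: 30.0
```

{"method": "step_arm", "body": {
  "steps": [
    [[-0.06, 0.28, 0, 0, 0, 0], [-0.12, 0.56, 0, 0, 0, 0], [-0.19, 0.835, 0, 0, 0, 0]]
  ]
}}

```text
clock: 5.85
tool_pos: [0.5424, -0.0011, 0.1391]
orientation: [180.0, 0.1, -9.0]
force: [0.7, 0.1, -4.0]
opening: 0.0391
gripper_force: 30.0
```

{"method": "step_arm", "body": {
  "steps": [
    [[-0.06, 0.28, 0, 0, 0, 0], [-0.12, 0.56, 0, 0, 0, 0], [-0.19, 0.835, 0, 0, 0, 0]]
  ]
}}

```text
clock: 6.15
tool_pos: [0.5105, -0.0805, 0.1392]
orientation: [180.0, 0.1, -9.0]
force: [0.4, -0.3, -3.5]
opening: 0.0389
gripper_force: 30.0
```

{"method": "step_arm", "body": {
  "steps": [
    [[-0.05, 0.2, 0, 0, 0, 0], [-0.1, 0.4, 0, 0, 0, 0], [-0.14, 0.55, 0, 0, 0, 0], [-0.14, 0.55, 0, 0, 0, 0], [-0.14, 0.55, 0, 0, 0, 0]]
  ]
}}

```text
clock: 6.65
tool_pos: [0.4893, -0.1314, 0.1395]
orientation: [-180.0, 0.0, -9.0]
force: [0.0, -0.3, -3.6]
opening: 0.0394
gripper_force: 30.0
```

```bash
python3 - <<'E'
from plant import *
from h import *
np.set_printoptions(precision=4,suppress=True)
c=calibration("wrist");p,d=snapshot("wrist");cv2.imwrite("pics/w2.png",p[:,:,::-1])
plan([[.4785,-.158,.08],[.4785,-.158,.031]],-9)
E
```

```text
6.7 [ 0.4896 -0.131   0.1395] [-179.9957   -0.0044   -9.0005] 0.039118390504965156 [-0.5889 -0.5207 -2.918 ]
[-0.067  0.284  0.595]
[-0.067  0.284  1.085]
turn [-0. -0. -0.]
```

View pics/w2.png

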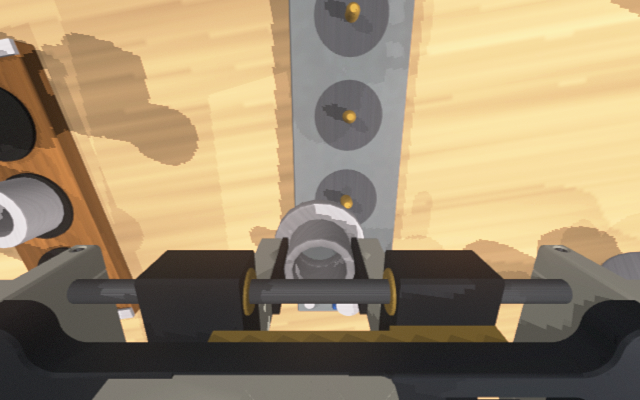

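The bush is held upright at (320,250). The pin tops show at (353,12), (349,116) and (347,202), so I'll measure them from here.

```bash
python3 - <<'E'
from plant import *
from h import *
np.set_printoptions(precision=4,suppress=True)
c=calibration("wrist");p=cv2.imread("pics/w2.png");h=cv2.cvtColor(p,cv2.COLOR_BGR2HSV)
m=((h[...,0]>12)&(h[...,0]<32)&(h[...,1]>130)&(h[...,2]>110)).astype(np.uint8);m[:,:325]=0;m[:,375:]=0;m[225:]=0
k,l,s,ce=cv2.connectedComponentsWithStats(m)
for i in range(1,k):
    if s[i,4]>20: print(s[i],ce[i],ray(ce[i],c,.033),ray(ce[i],c,.024))
E
```

```text
[347   2  13  20 165] [353.2485  10.2242] [ 0.6457 -0.1846  0.033 ] [ 0.6481 -0.186   0.024 ]
[343 111  13  12 114] [349.0614 116.0175] [ 0.5639 -0.171   0.033 ] [ 0.5636 -0.1719  0.024 ]
[341 195  11  13 105] [346.0952 201.1524] [ 0.4832 -0.158   0.033 ] [ 0.4801 -0.1584  0.024 ]
```

{"method": "step_arm", "body": {
  "steps": [
    [[-0.03, 0.15, 0, 0, 0, 0], [-0.057, 0.283, 0, 0, 0, 0], [-0.057, 0.283, 0.3, 0, 0, 0], [-0.057, 0.283, 0.6, 0, 0, 0], [-0.057, 0.283, 0.7, 0, 0, 0], [-0.057, 0.283, 0.8, 0, 0, 0], [-0.057, 0.283, 0.9, 0, 0, 0], [-0.057, 0.283, 1, 0, 0, 0], [-0.057, 0.283, 1, 0, 0, 0]]
  ]
}}

```text
clock: 7.6
tool_pos: [0.4789, -0.1581, 0.0387]
orientation: [180.0, 0.1, -9.0]
force: [0.1, 0.2, -3.6]
opening: 0.0392
gripper_force: 30.0
```

{"method": "step_arm", "body": {
  "steps": [
    [[0, 0, 0.03, 0, 0, 0], [0, 0, 0.06, 0, 0, 0], [0, 0, 0.08, 0, 0, 0], [0, 0, 0.08, 0, 0, 0], [0, 0, 0.08, 0, 0, 0]]
  ]
}}

```text
clock: 8.1
tool_pos: [0.4795, -0.1582, 0.0317]
orientation: [180.0, -0.0, -9.0]
force: [-0.0, 0.7, -3.5]
opening: 0.0389
gripper_force: 30.0
```

Down 1 mm more, release, then retreat.

{"method": "step_arm", "body": {
  "steps": [
    [[0, 0, 0.01, 0, 0, 0], [0, 0, 0.01, 0, 0, 0], [0, 0, 0.01, 0, 0, 0]]
  ]
}}

```text
clock: 8.4
tool_pos: [0.4795, -0.1582, 0.0306]
orientation: [180.0, -0.0, -9.0]
force: [-0.4, -0.4, -3.2]
opening: 0.0394
gripper_force: 30.0
```

{"method": "step_arm", "body": {
  "steps": [
    [[0, 0, 0, 0, 0, 0], [0, 0, 0, 0, 0, 0], [0, 0, 0, 0, 0, 0], [0, 0, 0, 0, 0, 0], [0, 0, 0, 0, 0, 0], [0, 0, 0, 0, 0, 0], [0, 0, 0, 0, 0, 0], [0, 0, 0, 0, 0, 0]]
  ],
  "jaw": 0
}}

```text
clock: 9.2
tool_pos: [0.4794, -0.1582, 0.0306]
orientation: [-180.0, -0.0, -9.0]
force: [0.5, 0.2, 0.2]
opening: 0.0874
gripper_force: 0.0
```

{"method": "step_arm", "body": {
  "steps": [
    [[0, 0, -0.1, 0, 0, 0], [0, 0, -0.4, 0, 0, 0], [0, 0, -0.7, 0, 0, 0], [0, 0, -1, 0, 0, 0]]
  ]
}}

```text
clock: 9.6
tool_pos: [0.4792, -0.1582, 0.1324]
orientation: [180.0, -0.0, -9.0]
force: [0.7, 0.3, -0.2]
opening: 0.0877
gripper_force: 0.0
```

{"method": "step_arm", "body": {
  "steps": [
    [[0, -0.15, 0, 0, 0, 0], [0, -0.5, 0, 0, 0, 0], [0, -0.9, 0, 0, 0, 0]]
  ]
}}

```text
clock: 9.9
tool_pos: [0.4936, -0.0689, 0.1318]
orientation: [-180.0, -0.1, -9.1]
force: [0.9, 0.4, -0.6]
opening: 0.0878
gripper_force: 0.0
```

{"method": "step_arm", "body": {
  "steps": [
    [[0, -0.4, 0, 0, 0, 0], [0, -0.8, 0, 0, 0, 0]]
  ]
}}

```text
clock: 10.1
tool_pos: [0.5061, 0.0112, 0.1316]
orientation: [-180.0, -0.1, -9.0]
force: [1.4, -0.6, 0.5]
opening: 0.0871
gripper_force: 0.0
```

{"method": "step_arm", "body": {
  "steps": [
    [[0, -0.4, 0, 0, 0, 0], [0, -0.8, 0, 0, 0, 0]]
  ]
}}

```text
clock: 10.3
tool_pos: [0.5185, 0.0905, 0.1316]
orientation: [-180.0, -0.0, -9.0]
force: [0.6, 0.0, 0.8]
opening: 0.0877
gripper_force: 0.0
```

{"method": "step_arm", "body": {
  "steps": [
    [[0, -0.3, 0, 0, 0, 0], [0, -0.6, 0, 0, 0, 0], [0, -0.73, 0, 0, 0, 0], [0, -0.73, 0, 0, 0, 0], [0, -0.73, 0, 0, 0, 0]]
  ]
}}

```text
clock: 10.8
tool_pos: [0.5295, 0.1604, 0.1307]
orientation: [180.0, 0.0, -9.0]
force: [0.1, -0.2, -0.1]
opening: 0.0872
gripper_force: 0.0
```

```bash
cat > look.py <<'E'
import sys
from plant import *
from h import *
np.set_printoptions(precision=4,suppress=True)
c=calibration("wrist");p,d=snapshot("wrist");cv2.imwrite(f"pics/{sys.argv[1]}.png",p[:,:,::-1])
W=cloud(d,c);Z=W[...,2];lo=float(sys.argv[2]);m=((Z>lo)&(Z<lo+.02)).astype(np.uint8)
k,l,s,ce=cv2.connectedComponentsWithStats(m)
for i in range(1,k):
    if s[i,4]>250:
        q=W[l==i];z=np.median(q[:,2]);cs,_=cv2.findContours((l==i).astype(np.uint8),0,1)
        b=np.array([ray(x[0],c,z)[:2] for x in max(cs,key=len)]);print(s[i],z,circ(b))
plan([[float(a) for a in sys.argv[3:6]]],-9)
E
python3 look.py w3 .055 .5275 .1615 .030
```

```text
[ 284  180   68   67 2456] 0.06422901036420914 (array([0.5287, 0.1614]), np.float64(0.029637080453411638))
[  0 240  16  40 436] 0.05996483398741782 (array([0.5275, 0.4616]), np.float64(0.015015061036685585))
[309 304  41  12 363] 0.06391803873598013 (array([0.4327, 0.1654]), np.float64(0.013140580817230121))
10.85 [0.5295 0.16   0.1307] [179.9859   0.0198  -9.01  ] 0.08754992092034829 [0.0958 0.4514 0.7299]
[-0.022 -0.012  1.007]
turn [ 0.     0.001 -0.   ]
```

View pics/w3.png

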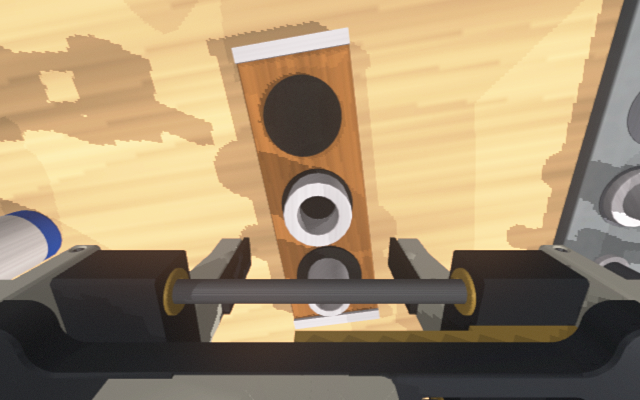

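The collar's top centre is at (318,210), which is (0.529, 0.161) and between the fingers. I'll descend and grip.

{"method": "step_arm", "body": {
  "steps": [
    [[-0.01, -0.012, 0.3, 0, 0, 0], [-0.01, -0.012, 0.55, 0, 0, 0], [-0.01, -0.012, 0.75, 0, 0, 0], [-0.01, -0.012, 0.9, 0, 0, 0], [-0.01, -0.012, 1, 0, 0, 0], [-0.01, -0.012, 1, 0, 0, 0]]
  ]
}}

```text
clock: 11.45
tool_pos: [0.5283, 0.1609, 0.0295]
orientation: [179.9, 0.1, -9.1]
force: [0.1, -0.4, -0.4]
opening: 0.0876
gripper_force: 0.0
```

{"method": "step_arm", "body": {
  "steps": [
    [[0, 0, 0, 0, 0, 0], [0, 0, 0, 0, 0, 0], [0, 0, 0, 0, 0, 0], [0, 0, 0, 0, 0, 0], [0, 0, 0, 0, 0, 0], [0, 0, 0, 0, 0, 0], [0, 0, 0, 0, 0, 0], [0, 0, 0, 0, 0, 0], [0, 0, 0, 0, 0, 0]]
  ],
  "jaw": 255
}}

```text
clock: 12.35
tool_pos: [0.5293, 0.1623, 0.0311]
orientation: [-180.0, -0.0, -9.0]
force: [-1.2, 0.3, 6.4]
opening: 0.0584
gripper_force: 30.0
```

{"method": "step_arm", "body": {
  "steps": [
    [[0, 0, -0.1, 0, 0, 0], [0, 0, -0.3, 0, 0, 0], [0, 0, -0.5, 0, 0, 0], [0, 0, -0.75, 0, 0, 0], [0, 0, -1, 0, 0, 0]]
  ]
}}

```text
clock: 12.85
tool_pos: [0.5281, 0.1618, 0.131]
orientation: [179.9, 0.1, -9.0]
force: [-0.1, -0.2, -5.0]
opening: 0.0582
gripper_force: 29.9
```

{"method": "step_arm", "body": {
  "steps": [
    [[0.03, 0.12, 0, 0, 0, 0], [0.09, 0.35, 0, 0, 0, 0], [0.15, 0.6, 0, 0, 0, 0], [0.216, 0.81, 0, 0, 0, 0]]
  ]
}}

```text
clock: 13.25
tool_pos: [0.5361, 0.077, 0.1292]
orientation: [179.9, 0.2, -9.0]
force: [0.6, 0.0, -5.1]
opening: 0.0581
gripper_force: 29.9
```

{"method": "step_arm", "body": {
  "steps": [
    [[0.07, 0.27, 0, 0, 0, 0], [0.14, 0.54, 0, 0, 0, 0], [0.216, 0.81, 0, 0, 0, 0]]
  ]
}}

```text
clock: 13.55
tool_pos: [0.5449, -0.0063, 0.1291]
orientation: [180.0, 0.2, -9.0]
force: [0.0, 0.2, -5.2]
opening: 0.0583
gripper_force: 29.9
```

{"method": "step_arm", "body": {
  "steps": [
    [[0.07, 0.27, 0, 0, 0, 0], [0.14, 0.54, 0, 0, 0, 0], [0.216, 0.81, 0, 0, 0, 0]]
  ]
}}

```text
clock: 13.85
tool_pos: [0.5536, -0.0895, 0.1291]
orientation: [180.0, 0.2, -9.0]
force: [0.6, 0.5, -5.1]
opening: 0.0586
gripper_force: 29.9
```

{"method": "step_arm", "body": {
  "steps": [
    [[0.07, 0.27, 0, 0, 0, 0], [0.14, 0.54, 0, 0, 0, 0], [0.19, 0.72, 0, 0, 0, 0], [0.216, 0.81, 0, 0, 0, 0], [0.216, 0.81, 0, 0, 0, 0], [0.216, 0.81, 0, 0, 0, 0]]
  ]
}}

```text
clock: 14.45
tool_pos: [0.563, -0.1712, 0.1297]
orientation: [-180.0, 0.1, -9.0]
force: [0.5, -0.2, -4.7]
opening: 0.0581
gripper_force: 29.9
```

```bash
python3 look.py w4 .045 .5632 -.1713 .0215
```

```text
14.5 [ 0.5632 -0.1709  0.13  ] [-179.9895    0.0597   -8.9839] 0.05836693441846853 [ 0.0208 -0.2614 -4.3293]
[0.001 0.005 1.085]
turn [-0.     0.002  0.001]
```

View pics/w4.png

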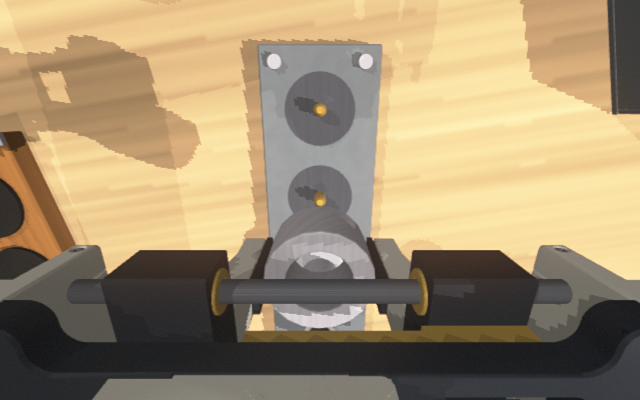

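The collar is held upright at (320,270). The free pins at (320,109) and (320,198) line up with the tool's x axis, so I can lower straight down.

{"method": "step_arm", "body": {
  "steps": [
    [[0, 0, 0.2, 0, 0, 0], [0, 0, 0.45, 0, 0, 0], [0, 0, 0.6, 0, 0, 0], [0, 0, 0.75, 0, 0, 0], [0, 0, 0.87, 0, 0, 0], [0, 0, 1, 0, 0, 0], [0, 0, 1, 0, 0, 0]]
  ]
}}

```text
clock: 15.2
tool_pos: [0.5626, -0.1708, 0.0288]
orientation: [180.0, 0.2, -9.0]
force: [0.4, 0.2, -4.5]
opening: 0.0581
gripper_force: 29.9
```

{"method": "step_arm", "body": {
  "steps": [
    [[0, 0, 0.03, 0, 0, 0], [0, 0, 0.06, 0, 0, 0], [0, 0, 0.075, 0, 0, 0], [0, 0, 0.075, 0, 0, 0], [0, 0, 0.075, 0, 0, 0]]
  ]
}}

```text
clock: 15.7
tool_pos: [0.564, -0.1714, 0.0234]
orientation: [-180.0, -0.0, -9.0]
force: [0.6, -0.3, -5.3]
opening: 0.0583
gripper_force: 29.9
```

{"method": "step_arm", "body": {
  "steps": [
    [[0, 0, 0.01, 0, 0, 0], [0, 0, 0.01, 0, 0, 0], [0, 0, 0.01, 0, 0, 0]]
  ]
}}

```text
clock: 16.0
tool_pos: [0.5639, -0.1713, 0.0222]
orientation: [-180.0, -0.0, -9.0]
force: [0.3, 0.7, -4.9]
opening: 0.0588
gripper_force: 29.9
```

{"method": "step_arm", "body": {
  "steps": [
    [[0, 0, 0, 0, 0, 0], [0, 0, 0, 0, 0, 0], [0, 0, 0, 0, 0, 0], [0, 0, 0, 0, 0, 0], [0, 0, 0, 0, 0, 0], [0, 0, 0, 0, 0, 0], [0, 0, 0, 0, 0, 0]]
  ],
  "jaw": 0
}}

```text
clock: 16.7
tool_pos: [0.5638, -0.1713, 0.0221]
orientation: [180.0, -0.0, -9.0]
force: [0.2, 0.5, 0.2]
opening: 0.0877
gripper_force: 0.0
```

{"method": "step_arm", "body": {
  "steps": [
    [[0, 0, -0.1, 0, 0, 0], [0, 0, -0.4, 0, 0, 0], [0, 0, -0.7, 0, 0, 0], [0, 0, -1, 0, 0, 0], [0, 0, -1, 0, 0, 0]]
  ]
}}

```text
clock: 17.2
tool_pos: [0.5667, -0.1717, 0.1275]
orientation: [-180.0, -0.5, -8.9]
force: [0.1, -0.7, 0.5]
opening: 0.0879
gripper_force: 0.0
```

{"method": "step_arm", "body": {
  "steps": [
    [[-0.1, -0.2, 0, 0, 0, 0], [-0.26, -0.5, 0, 0, 0, 0], [-0.43, -0.78, 0, 0, 0, 0]]
  ]
}}

```text
clock: 17.5
tool_pos: [0.5331, -0.0869, 0.1222]
orientation: [-180.0, -0.0, -9.0]
force: [0.3, 0.7, -0.2]
opening: 0.0877
gripper_force: 0.0
```

{"method": "step_arm", "body": {
  "steps": [
    [[-0.2, -0.4, 0, 0, 0, 0], [-0.43, -0.78, 0, 0, 0, 0]]
  ]
}}

```text
clock: 17.7
tool_pos: [0.5028, -0.0026, 0.1223]
orientation: [-180.0, -0.0, -9.0]
force: [0.6, 0.8, -0.1]
opening: 0.088
gripper_force: 0.0
```

{"method": "step_arm", "body": {
  "steps": [
    [[-0.2, -0.4, 0, 0, 0, 0], [-0.43, -0.78, 0, 0, 0, 0]]
  ]
}}

```text
clock: 17.9
tool_pos: [0.4723, 0.0815, 0.1225]
orientation: [-180.0, -0.0, -9.0]
force: [0.4, 0.7, -0.8]
opening: 0.0878
gripper_force: 0.0
```

{"method": "step_arm", "body": {
  "steps": [
    [[-0.2, -0.4, 0, 0, 0, 0], [-0.43, -0.78, 0, 0, 0, 0], [-0.43, -0.78, 0, 0, 0, 0], [-0.43, -0.78, 0, 0, 0, 0]]
  ]
}}

```text
clock: 18.3
tool_pos: [0.4422, 0.1648, 0.1224]
orientation: [-180.0, -0.0, -8.8]
force: [-0.5, -0.9, 0.3]
opening: 0.0877
gripper_force: 0.0
```

```bash
python3 look.py w5 .055 .4425 .164 .030
```

```text
[ 294  189   52   51 1288] 0.06397922098695373 (array([0.4434, 0.1639]), np.float64(0.02179677206870367))
18.35 [0.4424 0.1639 0.1222] [-179.9978    0.001    -8.9121] 0.08819059466685611 [-0.0512 -0.2997  0.0541]
[ 0.001 -0.001  0.922]
turn [-0.     0.     0.003]
```

View pics/w5.png

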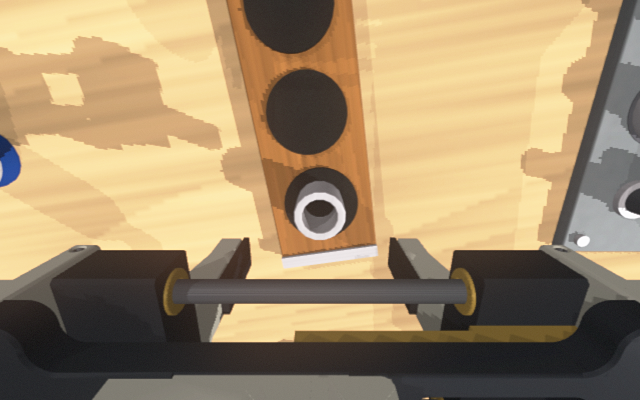

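The sleeve's top centre is at (320,211), centred between the fingers at (0.443, 0.164). Next I grip it, lift it and carry it across.

{"method": "step_arm", "body": {
  "steps": [
    [[0.01, 0, 0.25, 0, 0, 0], [0.01, 0, 0.5, 0, 0, 0], [0.01, 0, 0.7, 0, 0, 0], [0.01, 0, 0.82, 0, 0, 0], [0.01, 0, 0.92, 0, 0, 0], [0.01, 0, 0.92, 0, 0, 0]]
  ]
}}

```text
clock: 18.95
tool_pos: [0.4433, 0.1621, 0.029]
orientation: [179.9, 0.1, -9.1]
force: [-0.5, -0.2, -0.2]
opening: 0.0876
gripper_force: 0.0
```

{"method": "step_arm", "body": {
  "steps": [
    [[0, 0, 0, 0, 0, 0], [0, 0, 0, 0, 0, 0], [0, 0, 0, 0, 0, 0], [0, 0, 0, 0, 0, 0], [0, 0, 0, 0, 0, 0], [0, 0, 0, 0, 0, 0], [0, 0, 0, 0, 0, 0], [0, 0, 0, 0, 0, 0], [0, 0, 0, 0, 0, 0], [0, 0, 0, 0, 0, 0], [0, 0, 0, 0, 0, 0]]
  ],
  "jaw": 255
}}

```text
clock: 20.05
tool_pos: [0.4437, 0.1638, 0.0302]
orientation: [-180.0, -0.0, -9.0]
force: [-1.8, 1.9, 5.5]
opening: 0.0439
gripper_force: 30.0
```

{"method": "step_arm", "body": {
  "steps": [
    [[0, 0, -0.1, 0, 0, 0], [0, 0, -0.3, 0, 0, 0], [0, 0, -0.5, 0, 0, 0], [0, 0, -0.75, 0, 0, 0], [0, 0, -1, 0, 0, 0], [0, 0, -1, 0, 0, 0]]
  ]
}}

```text
clock: 20.65
tool_pos: [0.4449, 0.1644, 0.1333]
orientation: [-179.8, -0.2, -9.0]
force: [0.2, 0.2, -2.6]
opening: 0.0441
gripper_force: 30.0
```

{"method": "step_arm", "body": {
  "steps": [
    [[0.1, 0.12, 0, 0, 0, 0], [0.28, 0.34, 0, 0, 0, 0], [0.46, 0.56, 0, 0, 0, 0], [0.64, 0.78, 0, 0, 0, 0]]
  ]
}}

```text
clock: 21.05
tool_pos: [0.4941, 0.0752, 0.1293]
orientation: [180.0, 0.1, -9.0]
force: [0.4, 0.4, -3.1]
opening: 0.0434
gripper_force: 30.0
```

{"method": "step_arm", "body": {
  "steps": [
    [[0.21, 0.26, 0, 0, 0, 0], [0.42, 0.52, 0, 0, 0, 0], [0.64, 0.78, 0, 0, 0, 0]]
  ]
}}

```text
clock: 21.35
tool_pos: [0.5451, -0.012, 0.1291]
orientation: [180.0, 0.1, -9.0]
force: [0.3, 0.5, -2.9]
opening: 0.0437
gripper_force: 30.0
```

{"method": "step_arm", "body": {
  "steps": [
    [[0.21, 0.26, 0, 0, 0, 0], [0.42, 0.52, 0, 0, 0, 0], [0.64, 0.78, 0, 0, 0, 0]]
  ]
}}

```text
clock: 21.65
tool_pos: [0.5961, -0.099, 0.1289]
orientation: [180.0, 0.1, -9.0]
force: [0.6, 1.0, -2.5]
opening: 0.0433
gripper_force: 30.0
```

{"method": "step_arm", "body": {
  "steps": [
    [[0.21, 0.26, 0, 0, 0, 0], [0.42, 0.52, 0, 0, 0, 0], [0.56, 0.69, 0, 0, 0, 0], [0.64, 0.78, 0, 0, 0, 0], [0.64, 0.78, 0, 0, 0, 0], [0.64, 0.78, 0, 0, 0, 0]]
  ]
}}

```text
clock: 22.25
tool_pos: [0.6468, -0.1842, 0.1292]
orientation: [-180.0, 0.1, -9.0]
force: [-0.3, -0.5, -2.5]
opening: 0.0437
gripper_force: 30.0
```

```bash
python3 look.py w6 .045 .6472 -.1846 .0215
```

```text
[ 625    0   15  213 2413] 0.049415366919042115 (array([ 0.6886, -0.4552]), np.float64(0.05276404606728175))
22.3 [ 0.6469 -0.1838  0.1295] [-179.9886    0.0781   -8.9753] 0.04367517885814584 [-0.0141  0.2348 -3.0532]
[0.005 0.007 1.08 ]
turn [-0.     0.003  0.001]
```

View pics/w6.png

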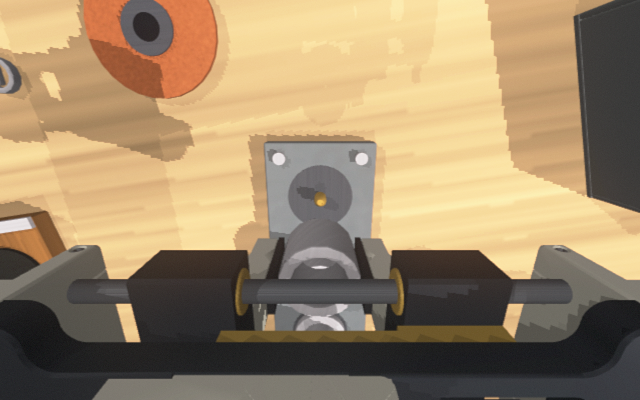

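The sleeve hangs upright at (320,265) in line with the far pin at (320,198). I'll lower it onto the pin.

{"method": "step_arm", "body": {
  "steps": [
    [[0, 0, 0.2, 0, 0, 0], [0, 0, 0.45, 0, 0, 0], [0, 0, 0.6, 0, 0, 0], [0, 0, 0.75, 0, 0, 0], [0, 0, 0.87, 0, 0, 0], [0, 0, 1, 0, 0, 0], [0, 0, 1, 0, 0, 0]]
  ]
}}

```text
clock: 23.0
tool_pos: [0.6465, -0.1844, 0.028]
orientation: [180.0, 0.2, -9.0]
force: [0.5, -0.2, -3.4]
opening: 0.0437
gripper_force: 30.0
```

{"method": "step_arm", "body": {
  "steps": [
    [[0, 0, 0.03, 0, 0, 0], [0, 0, 0.06, 0, 0, 0], [0, 0, 0.08, 0, 0, 0], [0, 0, 0.08, 0, 0, 0], [0, 0, 0.08, 0, 0, 0]]
  ]
}}

```text
clock: 23.5
tool_pos: [0.6479, -0.1846, 0.0223]
orientation: [-180.0, -0.0, -9.0]
force: [0.4, 0.4, -2.3]
opening: 0.0436
gripper_force: 30.0
```

{"method": "step_arm", "body": {
  "steps": [
    [[0, 0, 0, 0, 0, 0], [0, 0, 0, 0, 0, 0], [0, 0, 0, 0, 0, 0], [0, 0, 0, 0, 0, 0], [0, 0, 0, 0, 0, 0], [0, 0, 0, 0, 0, 0], [0, 0, 0, 0, 0, 0]]
  ],
  "jaw": 0
}}

```text
clock: 24.2
tool_pos: [0.6478, -0.1846, 0.0221]
orientation: [180.0, 0.0, -9.0]
force: [0.7, -0.0, 0.1]
opening: 0.0869
gripper_force: 0.0
```

{"method": "step_arm", "body": {
  "steps": [
    [[0, 0, -0.1, 0, 0, 0], [0, 0, -0.4, 0, 0, 0], [0, 0, -0.7, 0, 0, 0], [0, 0, -1, 0, 0, 0]]
  ]
}}

```text
clock: 24.6
tool_pos: [0.6477, -0.1847, 0.1239]
orientation: [180.0, -0.0, -9.0]
force: [0.7, 0.1, 0.9]
opening: 0.0877
gripper_force: 0.0
```

{"method": "step_arm", "body": {
  "steps": [
    [[0, 0, -0.2, 0, 0, 0], [0, 0, -0.35, 0, 0, 0], [0, 0, -0.35, 0, 0, 0], [0, 0, -0.35, 0, 0, 0]]
  ]
}}

```text
clock: 25.0
tool_pos: [0.6475, -0.1845, 0.1569]
orientation: [-180.0, 0.0, -9.0]
force: [-0.7, 0.6, 0.5]
opening: 0.0874
gripper_force: 0.0
```

```bash
python3 - <<'E'
from plant import *
from h import *
np.set_printoptions(precision=4,suppress=True)
plan([[.38,-.224,.16]],-9)
c=calibration("top");p,d=snapshot("top");cv2.imwrite("pics/top2.png",p[:,:,::-1]);W=cloud(d,c);x,y,z=np.moveaxis(W,-1,0)
for nm,m in dict(knob=(x>.34)&(x<.42)&(y<-.19)&(y>-.26)&(z>.1)&(z<.12),
    post=(x>.36)&(x<.43)&(y<-.11)&(y>-.165)&(z>.068)&(z<.1)).items(): print(nm,m.sum(),np.median(W[m],0),W[m].min(0),W[m].max(0))
m=(x>.44)&(x<.69)&(y<-.12)&(y>-.22)&(z>.045)&(z<.06)
k,l,s,ce=cv2.connectedComponentsWithStats(m.astype(np.uint8))
for i in range(1,k):
    if s[i,4]>40: q=W[l==i];print(s[i],q.mean(0),np.median(q[:,2]))
cv2.imwrite("pics/top2c.png",cv2.resize(p[90:310,340:480,::-1],None,fx=2.5,fy=2.5))
E
```

```text
25.0 [ 0.6475 -0.1845  0.1569] [-179.9808    0.0105   -8.9937] 0.08743712570470595 [-0.6565  0.5772  0.4804]
[-2.58   0.809 -0.031]
turn [-0.001  0.     0.   ]
  return _methods._mean(a, axis=axis, dtype=dtype,
  ret = um.true_divide(
Traceback (most recent call last):
ValueError: zero-size array to reduction operation minimum which has no identity
```

{"method": "step_arm", "body": {
  "steps": [
    [[-0.2, 0.07, 0, 0, 0, 0], [-0.5, 0.16, 0, 0, 0, 0], [-0.86, 0.27, 0, 0, 0, 0]]
  ]
}}

```text
clock: 25.35
tool_pos: [0.5572, -0.1977, 0.1549]
orientation: [180.0, 0.2, -9.0]
force: [-0.1, 0.2, 0.1]
opening: 0.0872
gripper_force: 0.0
```

{"method": "step_arm", "body": {
  "steps": [
    [[-0.3, 0.09, 0, 0, 0, 0], [-0.6, 0.18, 0, 0, 0, 0], [-0.86, 0.27, 0, 0, 0, 0]]
  ]
}}

```text
clock: 25.65
tool_pos: [0.467, -0.2111, 0.1557]
orientation: [180.0, 0.2, -9.0]
force: [-0.0, 0.6, 0.8]
opening: 0.0873
gripper_force: 0.0
```

{"method": "step_arm", "body": {
  "steps": [
    [[-0.3, 0.09, 0, 0, 0, 0], [-0.6, 0.18, 0, 0, 0, 0], [-0.86, 0.27, 0, 0, 0, 0], [-0.86, 0.27, 0, 0, 0, 0], [-0.86, 0.27, 0, 0, 0, 0]]
  ]
}}

```text
clock: 26.15
tool_pos: [0.3797, -0.2244, 0.1567]
orientation: [180.0, 0.0, -9.0]
force: [-0.2, 0.7, -0.6]
opening: 0.0877
gripper_force: 0.0
```

```bash
python3 look.py w7 .1 .381 -.226 .079; python3 - <<'E'
from plant import *
from h import *
np.set_printoptions(precision=4,suppress=True)
c=calibration("top");p,d=snapshot("top");W=cloud(d,c);x,y,z=np.moveaxis(W,-1,0)
m=(x>.44)&(x<.69)&(y<-.12)&(y>-.22)&(z>.045)&(z<.06)
k,l,s,ce=cv2.connectedComponentsWithStats(m.astype(np.uint8))
for i in range(1,k):
    if s[i,4]>40: q=W[l==i];print(s[i],q.mean(0),np.median(q[:,2]))
E
```

```text
[311 206  27  29 610] 0.11101362408439727 (array([ 0.3806, -0.2291]), np.float64(0.011125139452547056))
26.2 [ 0.3804 -0.2243  0.1567] [179.9936   0.0311  -8.9901] 0.08784451873042984 [ 0.2541  0.5399 -0.0959]
[0.009 0.015 0.777]
turn [0.    0.001 0.   ]
[398 123  22  22 243] [ 0.6441 -0.1845  0.0527] 0.05326588059533087
[387 160  32  23 343] [ 0.5699 -0.1723  0.0535] 0.053927684966568835
```

View pics/w7.png

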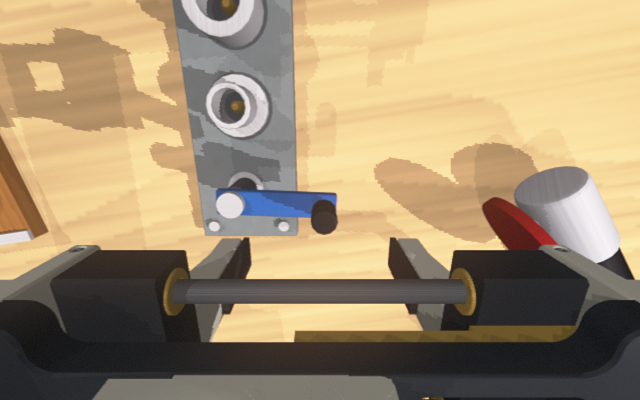

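The knob's top is at (323,216), which is (0.3806, -0.2291) at z = 0.111. The bush sits at (238,106) with the pin visible in its bore. I'll descend around the knob and pinch it.

{"method": "step_arm", "body": {
  "steps": [
    [[0.009, 0.047, 0.1, 0, 0, 0], [0.009, 0.047, 0.3, 0, 0, 0], [0.009, 0.047, 0.5, 0, 0, 0], [0.009, 0.047, 0.65, 0, 0, 0], [0.009, 0.047, 0.77, 0, 0, 0], [0.009, 0.047, 0.77, 0, 0, 0], [0.009, 0.047, 0.77, 0, 0, 0]]
  ]
}}

```text
clock: 26.95
tool_pos: [0.3805, -0.2292, 0.0795]
orientation: [180.0, 0.1, -9.0]
force: [0.6, 0.3, -0.3]
opening: 0.0878
gripper_force: 0.0
```

{"method": "step_arm", "body": {
  "steps": [
    [[0, 0, 0, 0, 0, 0], [0, 0, 0, 0, 0, 0], [0, 0, 0, 0, 0, 0], [0, 0, 0, 0, 0, 0], [0, 0, 0, 0, 0, 0], [0, 0, 0, 0, 0, 0], [0, 0, 0, 0, 0, 0], [0, 0, 0, 0, 0, 0], [0, 0, 0, 0, 0, 0], [0, 0, 0, 0, 0, 0], [0, 0, 0, 0, 0, 0], [0, 0, 0, 0, 0, 0], [0, 0, 0, 0, 0, 0], [0, 0, 0, 0, 0, 0], [0, 0, 0, 0, 0, 0]]
  ],
  "jaw": 255
}}

```text
clock: 28.45
tool_pos: [0.3806, -0.2285, 0.08]
orientation: [-180.0, -0.0, -9.0]
force: [-0.3, 5.5, 1.5]
opening: 0.0212
gripper_force: 30.0
```

{"method": "step_arm", "body": {
  "steps": [
    [[0.04, 0, 0, 0, 0, 0], [0.088, -0.003, 0, 0, 0, 0], [0.162, -0.013, 0, 0, 0, 0], [0.235, -0.029, 0, 0, 0, 0], [0.306, -0.052, 0, 0, 0, 0], [0.375, -0.08, 0, 0, 0, 0], [0.442, -0.115, 0, 0, 0, 0], [0.505, -0.155, 0, 0, 0, 0], [0.564, -0.2, 0, 0, 0, 0], [0.619, -0.251, 0, 0, 0, 0], [0.669, -0.306, 0, 0, 0, 0], [0.715, -0.365, 0, 0, 0, 0], [0.755, -0.428, 0, 0, 0, 0], [0.79, -0.495, 0, 0, 0, 0], [0.818, -0.564, 0, 0, 0, 0], [0.841, -0.635, 0, 0, 0, 0], [0.857, -0.708, 0, 0, 0, 0], [0.857, -0.708, 0, 0, 0, 0]]
  ]
}}

```text
clock: 30.25
tool_pos: [0.4913, -0.1733, 0.0819]
orientation: [-179.9, -1.5, -8.7]
force: [44.6, -17.8, -42.0]
opening: 0.0158
gripper_force: 37.9
```

{"method": "step_arm", "body": {
  "steps": [
    [[0.005, -0.03, 0, 0, 0, 0], [0.01, -0.06, 0, 0, 0, 0], [0.011, -0.09, 0, 0, 0, 0], [0.012, -0.11, 0, 0, 0, 0], [0.012, -0.11, 0, 0, 0, 0]]
  ]
}}

```text
clock: 30.75
tool_pos: [0.4951, -0.1617, 0.0823]
orientation: [-179.9, -1.6, -8.7]
force: [45.7, -11.2, -39.6]
opening: 0.0142
gripper_force: 37.9
```

The pads seem to have slid off-centre on the knob: the opening is 14 mm and the side force 45 N. I'll release, rise and look.

{"method": "step_arm", "body": {
  "steps": [
    [[0, 0, 0, 0, 0, 0], [0, 0, 0, 0, 0, 0], [0, 0, 0, 0, 0, 0], [0, 0, 0, 0, 0, 0], [0, 0, 0, 0, 0, 0]]
  ],
  "jaw": 0
}}

```text
clock: 31.25
tool_pos: [0.4783, -0.1619, 0.0798]
orientation: [180.0, 0.1, -9.0]
force: [-0.6, 0.3, 0.7]
opening: 0.0488
gripper_force: 0.0
```

```bash
python3 look.py w8 .1 .4795 -.158 .079; python3 -c "
from plant import *
print(get_obs()['joint_pos'])"
```

```text
[296 249  41  30 968] 0.11056813919107297 (array([ 0.485 , -0.1618]), np.float64(0.009736524782596984))
[362 249  36  30 710] 0.11011016214542299 (array([ 0.4814, -0.1945]), np.float64(0.008366707043026125))
[242 250  36  29 710] 0.1100477512322727 (array([ 0.4909, -0.1334]), np.float64(0.008250741300620186))
31.3 [ 0.4784 -0.1619  0.0799] [179.9926   0.0456  -8.9941] 0.052999401123585664 [-0.3665  0.5791  0.2132]
[ 0.005 -0.041  0.009]
turn [0.    0.002 0.   ]
[ 3.61545934e+00  1.32849396e+01 -3.14583113e+01 -3.87614291e-03
 -4.53029064e+01  7.73931692e+01]
```

View pics/w8.png

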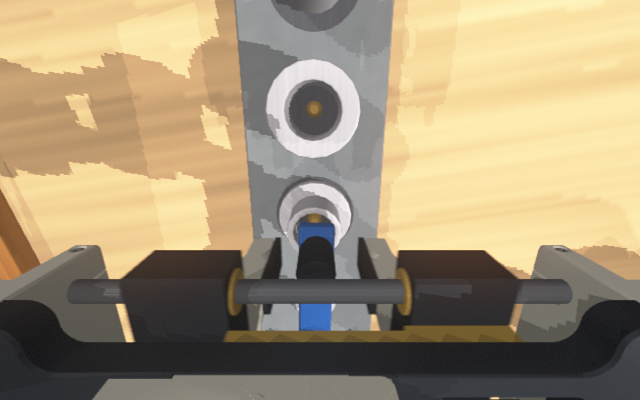

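The arm now lies along the plate over the bush, with the knob at (316,260) and the bar end at (316,230). All parts still stand. I'll rise and measure the closing angle.

{"method": "step_arm", "body": {
  "steps": [
    [[0, 0, 0, 0, 0, 0], [0, 0, 0, 0, 0, 0], [0, 0, -0.1, 0, 0, 0], [0, 0, -0.4, 0, 0, 0], [0, 0, -0.7, 0, 0, 0], [0, 0, -0.9, 0, 0, 0], [0, 0, -0.9, 0, 0, 0], [0, 0, -0.9, 0, 0, 0]]
  ]
}}

```text
clock: 32.1
tool_pos: [0.4792, -0.1618, 0.1709]
orientation: [-180.0, -0.1, -9.0]
force: [-0.2, -0.6, -0.2]
opening: 0.0876
gripper_force: 0.0
```

```bash
python3 look.py w9 .1 .4795 -.158 .079
```

```text
[305 201  26  27 547] 0.11103244192584615 (array([ 0.4808, -0.1612]), np.float64(0.011102103793420642))
32.15 [ 0.4787 -0.1618  0.1701] [-179.9842    0.0006   -8.9933] 0.08783882541177965 [-0.1729  0.5408 -0.9306]
[ 0.002 -0.038  0.911]
turn [-0.001  0.     0.   ]
```

The knob is at (0.4808, -0.1612), about 3 mm (0.03 rad) short of the stop. I'll push it home with the inside of the open finger.

{"method": "step_arm", "body": {
  "steps": [
    [[0.02, 0, 0.2, 0, 0, 0], [0.02, 0, 0.5, 0, 0, 0], [0.02, 0, 0.75, 0, 0, 0], [0.02, 0, 0.87, 0, 0, 0], [0.02, 0, 0.87, 0, 0, 0]]
  ]
}}

```text
clock: 32.65
tool_pos: [0.4794, -0.1622, 0.0811]
orientation: [180.0, 0.3, -9.0]
force: [0.2, -0.1, 0.5]
opening: 0.0874
gripper_force: 0.0
```

{"method": "step_arm", "body": {
  "steps": [
    [[0, -0.1, 0, 0, 0, 0], [0, -0.2, 0, 0, 0, 0], [0, -0.28, 0, 0, 0, 0], [0, -0.31, 0, 0, 0, 0], [0, -0.33, 0, 0, 0, 0], [0, -0.35, 0, 0, 0, 0], [0, -0.36, 0, 0, 0, 0], [0, -0.36, 0, 0, 0, 0]]
  ]
}}

```text
clock: 33.45
tool_pos: [0.4867, -0.1267, 0.0831]
orientation: [-180.0, -0.0, -9.0]
force: [-0.0, 0.8, -0.2]
opening: 0.0875
gripper_force: 0.0
```

{"method": "step_arm", "body": {
  "steps": [
    [[0, -0.01, 0, 0, 0, 0], [0, -0.015, 0, 0, 0, 0], [0, -0.015, 0, 0, 0, 0]]
  ]
}}

```text
clock: 33.75
tool_pos: [0.4867, -0.1259, 0.083]
orientation: [179.9, 0.0, -9.0]
force: [0.8, -6.1, -0.7]
opening: 0.0873
gripper_force: 2.9
```

{"method": "step_arm", "body": {
  "steps": [
    [[0, -0.01, 0, 0, 0, 0], [0, -0.01, 0, 0, 0, 0], [0, -0.01, 0, 0, 0, 0]]
  ]
}}

```text
clock: 34.05
tool_pos: [0.4867, -0.1258, 0.083]
orientation: [179.9, 0.0, -9.0]
force: [0.9, -11.9, -1.2]
opening: 0.0876
gripper_force: 5.8
```

{"method": "step_arm", "body": {
  "steps": [
    [[0, -0.01, 0, 0, 0, 0], [0, -0.01, 0, 0, 0, 0], [0, -0.01, 0, 0, 0, 0]]
  ]
}}

```text
clock: 34.35
tool_pos: [0.4867, -0.1257, 0.083]
orientation: [179.8, 0.1, -9.0]
force: [2.5, -17.8, -2.9]
opening: 0.0879
gripper_force: 8.8
```

The force rises with no further movement, so the arm is at its stop. I'll back off, rise, move clear and check.

{"method": "step_arm", "body": {
  "steps": [
    [[0, 0.05, 0, 0, 0, 0], [0, 0.15, 0, 0, 0, 0], [0, 0.3, 0, 0, 0, 0], [0, 0.37, 0, 0, 0, 0], [0, 0.37, -0.2, 0, 0, 0], [0, 0.37, -0.5, 0, 0, 0], [0, 0.37, -0.8, 0, 0, 0], [0, 0.37, -0.95, 0, 0, 0]]
  ]
}}

```text
clock: 35.15
tool_pos: [0.4824, -0.16, 0.1807]
orientation: [-180.0, -0.2, -9.0]
force: [0.3, 0.0, -1.1]
opening: 0.0877
gripper_force: 0.0
```

{"method": "step_arm", "body": {
  "steps": [
    [[0, -0.3, 0, 0, 0, 0], [0, -0.6, 0, 0, 0, 0], [0, -0.95, 0, 0, 0, 0]]
  ]
}}

```text
clock: 35.45
tool_pos: [0.4961, -0.0653, 0.1783]
orientation: [-180.0, -0.0, -9.1]
force: [0.3, 0.3, 0.8]
opening: 0.0875
gripper_force: 0.0
```

{"method": "step_arm", "body": {
  "steps": [
    [[0, -0.3, 0, 0, 0, 0], [0, -0.6, 0, 0, 0, 0], [0, -0.95, 0, 0, 0, 0]]
  ]
}}

```text
clock: 35.75
tool_pos: [0.5109, 0.029, 0.1781]
orientation: [-180.0, -0.0, -9.0]
force: [0.4, 0.3, 0.4]
opening: 0.0874
gripper_force: 0.0
```

{"method": "step_arm", "body": {
  "steps": [
    [[0, -0.3, 0, 0, 0, 0], [0, -0.6, 0, 0, 0, 0], [0, -0.95, 0, 0, 0, 0], [0, -0.95, 0, 0, 0, 0]]
  ]
}}

```text
clock: 36.15
tool_pos: [0.5267, 0.1249, 0.1779]
orientation: [-180.0, -0.0, -8.8]
force: [-0.3, 0.2, -0.5]
opening: 0.0878
gripper_force: 0.0
```

```bash
python3 - <<'E'
from plant import *
from h import *
np.set_printoptions(precision=4,suppress=True)
c=calibration("top");p,d=snapshot("top");W=cloud(d,c);x,y,z=np.moveaxis(W,-1,0)
cv2.imwrite("pics/top3.png",cv2.resize(p[90:310,320:480,::-1],None,fx=2.5,fy=2.5))
for lo,hi in((.045,.058),(.1,.12)):
    m=(x>.36)&(x<.7)&(y<-.1)&(y>-.24)&(z>lo)&(z<hi)
    k,l,s,ce=cv2.connectedComponentsWithStats(m.astype(np.uint8))
    for i in range(1,k):
        if s[i,4]>30:
            q=W[l==i];cs,_=cv2.findContours((l==i).astype(np.uint8),0,1);zz=np.median(q[:,2])
            print(s[i],zz,circ(np.array([ray(a[0],c,zz)[:2] for a in max(cs,key=len)])))
E
```

```text
[398 123  22  22 238] 0.05324205281614097 (array([ 0.6441, -0.1846]), np.float64(0.02153302823942808))
[387 160  32  30 503] 0.05368118282494298 (array([ 0.5604, -0.1711]), np.float64(0.0293417309242637))
[386 206  15  19  70] 0.05309385396200697 (array([ 0.4787, -0.1574]), np.float64(0.01716548159471354))
[397 207  13  13 122] 0.10968957586762154 (array([ 0.4778, -0.1576]), np.float64(0.010553974416018132))
```

View pics/top3.png

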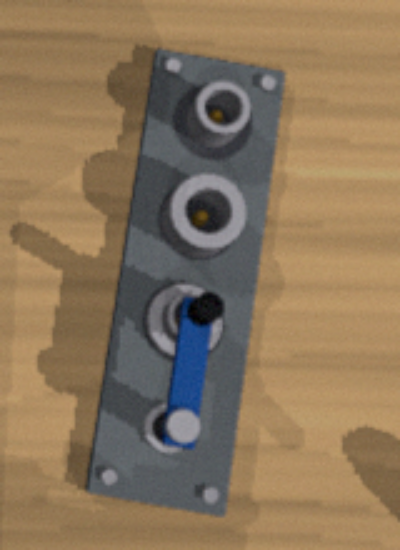

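The sleeve (222,107), collar (208,213) and bush (185,318) all stand on their pins with tops at about 0.054 m. The bar lies over the bush, and the knob at (205,308) is within 1 mm of its closed position. I'm handing in.

```bash
python3 -c "
from plant import *
print(close_job())"
```

```text
the job is handed in; nothing more can be done
None
```

The job is handed in at about 36 s, with the bush on the nearest pin, collar on the middle pin and sleeve on the farthest, all upright on the plate by the top camera, and the hold-down arm closed against its stop after the pads slipped on the knob (about 64 N peak reading at the wrist); no verdict was returned.

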